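# Knock a plaster casting out of its ring mould and rack it to dry

### The job

The plaster disc in the ring mould has set: press the stand's hand lever all the way down so that its loose base plate is pushed up and the disc stands proud of the ring, then take disc and plate together from above and lay them on the sloping drying rack, in the free room beside the disc that is already drying. The plaster is still brittle: keep hold until the plate lies flat on the slats, do not let it flop over, and do not shift the other disc.

Things in the scene. Friction and masses are not known exactly. Their poses are not given: they have to be found in the camera images.
- stand: fixed plywood knock-out stand, 165 x 140 mm, deck 112 mm above the bench; screwed to it an upright aluminium ring mould (inside diameter 66, outside 76, 40 mm tall, foot flange 100 mm across, 5 mm thick). Origin on the bench; z up, y across the stand, the lever sticks out along its -x. Ring axis at x = +40 mm; lever pivot at x = -20 mm, 70 mm above the bench
- ring_rim (a point): centre of the ring mould's open top, 152 mm above the bench
- lever (a joint): hand lever's angle: 0 at rest (handle raised 0.305 rad above level), 0.61 fully down at its stop (0.305 rad below level). A see-saw: handle down pushes a plunger, and the base plate on it, straight up through the ring, 59 mm per rad: 36 mm in all, the plate's underside then 4 mm below the rim. Stiff pivot: 6 to 9 N down on the handle moves it; it stays where it is left
- lever_grip (a point): middle of the top face of the lever's wooden handle (95 mm long, 34 mm wide, 18 mm thick), 115 mm out from the pivot; moves on an arc about the pivot, 9 mm above the lever's centre line
- casting: the piece to be moved: round steel base plate (62 mm diameter, 6 mm thick) with a plaster disc on it (60 mm diameter, relief on top), one piece, 34 mm tall in all, 0.2 to 0.35 kg. Origin: centre of the plate's underside; z is its axis, up through the plaster. At first it sits loose in the ring with its top 6 mm below the rim
- rack: fixed wooden drying rack, 300 mm wide along its y, about 150 mm deep, up to 115 mm high. Origin on the bench, z up; the middle of the slope is straight above the origin, 88 mm over the bench; it faces its -x
- rack_slope: the rack's sloping face of four slats, 300 mm wide, tilted 25 degrees (0.436 rad) to face its low side. Origin: middle of the slats' upper surface; x runs uphill, y along the slats, z square out of the slope (up and toward the low side). A ledge at x = -60 mm stands 12 mm above the slats along the low edge; the slats lie between x = -60 and +57 mm
- casting_dry: an earlier disc on its plate, same shape and size as the other, lying on the rack against the ledge, up to 65 mm left or right of the middle; the wider free room is on the other side of the middle from it. Origin: centre of its plate's underside, z its axis

How it is judged:
On the way, in this order (a step that is already met when the one before it is completed fails the run):
1. the lever is down and the base plate has been pushed up through the ring, with no finger on the casting (value of joint lever above 0.52 rad and z of casting in the frame of ring_rim above -0.012 m and horizontal distance between casting and ring_rim below 0.008 m and contact force between the fingers and casting below 0.2 N), for 0.2 s.
2. the plate lies flat on the rack's slats while the fingers still hold the casting (angle between the z axis of casting and the z axis of rack_slope, either way round below 0.15 rad and z of casting in the frame of rack_slope below 0.007 m and distance between casting and rack_slope below 0.15 m and contact force between the fingers and casting above 1 N and contact force between casting and rack above 0.2 N), for 0.2 s.
At the end, for the whole second after the job is handed in: the casting rests on its plate on the rack's slats, plaster side out, within 0.1 rad of flat and 5 mm of the slats' surface, its centre between 35 mm below and 40 mm above the slope's middle and no more than 130 mm to either side of it, still and let go; the earlier disc not shifted (angle between the z axis of casting and the z axis of rack_slope, either way round below 0.1 rad and angle between casting's own z axis and vertical below 0.8 rad and z of casting in the frame of rack_slope between -0.004 and 0.005 m and x of casting in the frame of rack_slope between -0.035 and 0.04 m and y of casting in the frame of rack_slope between -0.13 and 0.13 m and contact force between casting and rack above 0.5 N and linear speed of casting below 0.01 m/s); the robot touches nothing.
It fails at once if the earlier disc shifted by more than 20 mm (distance of casting_dry from where it was at the start of the episode above 0.02 m).
It fails at once if the casting tipped over (more than 65 degrees) (angle between casting's own z axis and vertical above 1.13 rad).
It also fails if it takes over 45 s, if anything falls off the work surface, if the arm or the gripper's body presses on something with over 40 N, if the wrist force passes 120 N, or if a joint passes its speed limit or range.

### The arm

A 6-joint arm with a two-finger parallel gripper is mounted at the origin on the work surface; the furniture and walls round the work are solid. World frame = base frame: x ahead of the robot, y to its left, z up, the work surface at z = 0. Lengths are in m, angles in rad, forces in N, time in s.
With the tool pointing down it reaches from about 0.425 to 0.95 m from the base axis. Payload 3.5 kg.
Tool frame: the origin (TCP) lies midway between the tips of the shut fingers; the grasp point (between the pads) lies 19 mm behind it (pinch_z is the z of the grasp point in the tool frame, in m); z points along the fingers, y is the line along which they close (so a half turn about z gives the same grasp; the last joint's range is limited). The gripper opens to 85 mm and grips with 20 to 120 N. Pads are 22 mm wide; open, the fingers measure 114 mm over their backs; the gripper's body (76 mm by 85 mm) begins 54 mm behind the grasp point. The pads swing forward as they close: fully open they stand 13 mm farther back than shut.
Start: joints at [1.04, 0.286, 1.577, -0, 1.279, -0.15], TCP at [0.251, 0.627, 0.231] pointing down, gripper open.
Joint ranges: [-2.77, 2.77], [-0.9, 2.22], [0.21, 2.48], [-1.53, 4.67], [0.24, 2.81], [-2.84, 2.84]. Speed limits (rad/s): [2.79, 2.79, 3.14, 3.14, 3.14, 3.14].

### API

Orientations are given as a rotation vector (axis times angle).
In Python, from plant import move_ptp, line_to, set_joints, gripper_open, grasp, pause, ik, sense, snapshot, camera_info, MotionError, close_job, find_in, regions_of, pinch_z gives the robot as it stands. Calls block until the motion is done:
- move_ptp(position, orientation): joint-space move of the TCP to a pose.
- line_to(position, rotation=None, feed=0.15): straight line of the TCP; rotation=None keeps the orientation; feed is the mean speed in m/s.
- set_joints(angles): joint-space move.
- gripper_open() and grasp(grip_force=None): open the fingers fully, or close them until they stop; grip_force is the grip in N (None keeps the last).
- pause(seconds).
- ik(position, orientation): joint angles nearest the present ones, or None.
- sense(): the state.
- snapshot(name): name is "side" or "top" or "wrist"; returns the picture (480x640x3 uint8, blue, green, red); there is no depth.
- camera_info(name): a dict with "mtx" (3x3 intrinsics, pixels), "rvec" (rotation vector, rad) and "tvec" (3), from world to camera coordinates, as OpenCV has them. Camera axes: x right, y down, z forward; pixel columns grow to the right and rows downward; lengths in m; the calibration is good to about 2 mm. A picture is of the moment at which its call begins: read the wrist's pose just before it. camera_info takes no time and is no camera call; for the wrist camera it gives the pose at the moment of the call.
A pose or a line that the arm cannot do raises MotionError and nothing moves.
- close_job(): hands the job in; it is judged then, once.
Trained networks look in the newest picture that a camera, given by its name, has taken for a name from the list of things; names that differ only in an ending like _2 or _b are one class to them, and where a whole thing is asked for, a point or a joint stands for the part that bears it (a point fixed in the world has none). Each returns a list of dicts, best first, with "p" (0 to 1); they miss things now and then, are a little off and sometimes report something else, mostly with a low value. They report only what shows in the picture. A call takes as long as a camera call.
- find_in(camera, name): "point" ([x, y, z] in m, in the coordinates of the camera as it stood for that picture, good to about 4 mm: the middle of the surface that is visible of it).
- regions_of(camera, name): "region" (480x640 bool, what is visible of it).
The state is a dict: "time_s": time; "qpos": joint angles; "qvel": joint speeds; "joint_efforts": joint torques, N m; "position": TCP position; "tcp_rot": TCP orientation; "wrist_force": force on the tool from outside, world axes, zero at the start; "moment": the same for the moment, N m; "gripper_width": finger opening in m; "grip_force": force on a finger pad.
Only numpy, scipy, OpenCV 4.12 (cv2) and the standard library are available. Lean on these libraries where they do the work, as an engineer would, in place of code of your own. Each camera call takes 0.05 s, during which the arm holds its last target. There are 200 camera calls.

## Working session

There is one attempt and no reset: what is moved stays moved. The work goes in short steps, each a Python script; the robot and the scene stay as the last script left them, time stands still between calls to the robot, and variables do not carry over. Pictures are saved under pics/ and viewed, at most 10 in all, crops included, and the job is handed in when it is done.

```bash
mkdir -p pics; ls
python3 - <<'E'
from plant import *
import cv2,numpy as np
def w(cam,p):
    c=camera_info(cam);R=cv2.Rodrigues(np.array(c["rvec"],float))[0]
    return R.T@(np.array(p)-np.array(c["tvec"]).ravel())
ims=[]
for cam in("side","top"):
    im=snapshot(cam);ims.append(im)
    for n in("stand","lever","lever_grip","casting","rack","rack_slope","casting_dry"):
        try:
            for d in find_in(cam,n)[:3]: print(cam,n,round(d["p"],2),w(cam,d["point"]).round(4))
        except Exception as e: print(cam,n,e)
    cv2.imwrite(f"pics/{cam}0.png",im)
    c=camera_info(cam);R=cv2.Rodrigues(np.array(c["rvec"],float))[0];print(cam,-R.T@np.array(c["tvec"]).ravel(),R[2])
print(sense()["time_s"],pinch_z)
E
```

```text
pics
plant.py
side stand 0.87 [ 0.5602 -0.2925  0.089 ]
side stand 0.52 [0.5862 0.1528 0.0928]
side lever 0.86 [ 0.4367 -0.2463  0.1045]
side lever 0.39 [0.5998 0.0975 0.0708]
side lever_grip 0.95 [ 0.4358 -0.2477  0.1073]
side lever_grip 0.18 [0.5892 0.1507 0.0883]
side casting 0.82 [ 0.5914 -0.2305  0.1472]
side rack 0.6 [0.5974 0.098  0.0754]
side rack_slope 0.71 [0.5993 0.0979 0.0741]
side rack_slope 0.6 [0.5859 0.1551 0.0897]
side casting_dry 0.68 [0.5512 0.1576 0.0947]
side [ 0.50445083 -0.8801672   0.51915577] [ 0.03828318  0.91598176 -0.39938929]
top stand 0.9 [ 0.5433 -0.226   0.1113]
top stand 0.48 [0.5577 0.1785 0.1027]
top lever 0.57 [ 0.4384 -0.2297  0.1105]
top lever 0.42 [ 0.5856 -0.2349  0.1409]
top lever_grip 0.97 [ 0.4376 -0.2322  0.1058]
top casting 0.85 [ 0.5866 -0.2356  0.1405]
top rack 0.93 [0.585  0.2358 0.0861]
top rack_slope 0.95 [0.5802 0.2281 0.0849]
top casting_dry 0.73 [0.555  0.1792 0.1029]
top [0.48101455 0.03545837 0.99671119] [ 0.0524312  -0.00165271 -0.99862317]
0.8 -0.0187
```

View pics/top0.png

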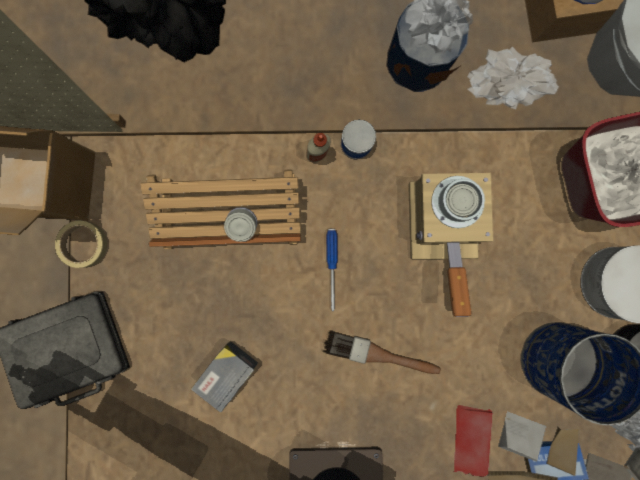

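View pics/side0.png

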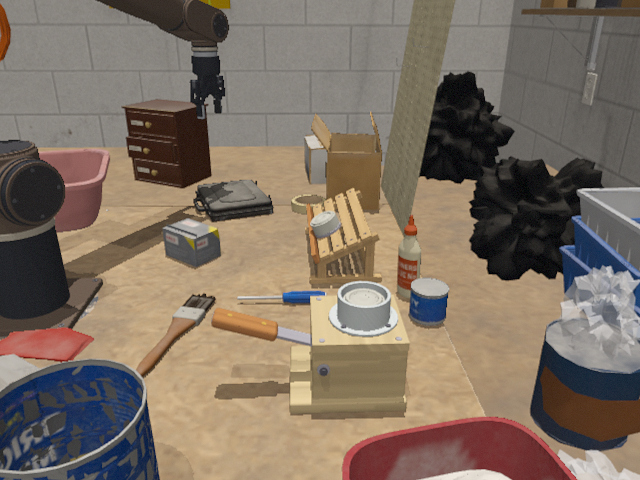

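```bash
cat > h.py <<'E'
from plant import *
import cv2,numpy as np
from scipy.spatial.transform import Rotation as Ro
def cam(c):
    i=camera_info(c);return np.array(i["mtx"],float),cv2.Rodrigues(np.array(i["rvec"],float))[0],np.array(i["tvec"],float).ravel()
def w(c,p,k=None):
    K,R,t=k or cam(c);return R.T@(np.array(p)-t)
def proj(k,P):
    K,R,t=k;q=(np.atleast_2d(P)@R.T+t)@K.T;return q[:,:2]/q[:,2:]
def onz(k,uv,z):
    K,R,t=k;o=-R.T@t;d=R.T@np.linalg.solve(K,[uv[0],uv[1],1.]);return o+d*(z-o[2])/d[2]
E
python3 - <<'E'
from h import *
s=sense();print(s["tcp_rot"],Ro.from_rotvec(s["tcp_rot"]).as_matrix().round(2).tolist())
k=cam("wrist");Rt=Ro.from_rotvec(s["tcp_rot"]).as_matrix()
print("cam in tool",Rt.T@(-k[1].T@k[2]-s["position"]),(Rt.T@k[1].T).round(2).tolist())
rv=Ro.from_matrix(np.array([[0,1,0],[1,0,0],[0,0,-1.]])).as_rotvec()
for p in([.5,.22,.36],[.5,-.2,.40]):
    for a in np.arange(0,6.28,np.pi/2):
        r=Ro.from_rotvec([0,0,a])*Ro.from_rotvec(rv);q=ik(p,r.as_rotvec());print(p,round(a,2),None if q is None else np.round(q,2))
E
```

```text
[5.94520648e-01 3.08479837e+00 4.87439861e-05] [[-0.93, 0.37, 0.0], [0.37, 0.93, 0.0], [-0.0, 0.0, -1.0]]
cam in tool [ 0.07930629 -0.00059548 -0.14342669] [[-0.0, -0.95, -0.31], [1.0, -0.0, 0.0], [-0.0, -0.31, 0.95]]
[0.5, 0.22, 0.36] 0.0 [ 0.23 -0.07  1.73 -0.    1.48  0.23]
[0.5, 0.22, 0.36] 1.57 [ 0.23 -0.07  1.73  0.    1.48 -1.34]
[0.5, 0.22, 0.36] 3.14 None
[0.5, 0.22, 0.36] 4.71 [ 0.23 -0.07  1.73 -0.    1.48  1.8 ]
[0.5, -0.2, 0.4] 0.0 [-0.57 -0.1   1.69 -0.    1.55 -0.57]
[0.5, -0.2, 0.4] 1.57 [-0.57 -0.1   1.69  0.    1.55 -2.14]
[0.5, -0.2, 0.4] 3.14 [-0.57 -0.1   1.69  0.    1.55  2.57]
[0.5, -0.2, 0.4] 4.71 [-0.57 -0.1   1.69 -0.    1.55  1.  ]
```

Run:
```python
from h import *
rv=Ro.from_matrix(np.array([[0,1,0],[1,0,0],[0,0,-1.]])).as_rotvec()
import pickle
D={}
for nm,p,names in(("rack",[.52,.26,.36],("rack_slope","casting_dry","rack")),("stand",[.53,-.18,.38],("stand","lever_grip","casting","lever"))):
    move_ptp(p,rv);pause(.2)
    k=cam("wrist");im=snapshot("wrist");cv2.imwrite(f"pics/w_{nm}.png",im);D[nm]=(k,im)
    for n in names:
        for d in find_in("wrist",n)[:2]: print(n,round(d["p"],2),w("wrist",d["point"],k).round(4))
        r=regions_of("wrist",n)
        if r: D[nm+n]=r[0]["region"]
print(sense()["time_s"],sense()["wrist_force"])
pickle.dump(D,open("d.pkl","wb"))
```

```text
rack_slope 0.93 [0.5857 0.2512 0.0921]
casting_dry 0.78 [0.5496 0.1875 0.1093]
casting_dry 0.39 [0.5922 0.2534 0.0871]
rack 0.82 [0.594  0.2529 0.0839]
stand 0.88 [ 0.5472 -0.2181  0.1094]
lever_grip 0.93 [ 0.4412 -0.2333  0.1052]
casting 0.66 [ 0.5885 -0.2362  0.1441]
lever 0.72 [ 0.4393 -0.2332  0.111 ]
5.3417 [0.58219344 0.18503327 0.37814504]
```

View pics/w_rack.png

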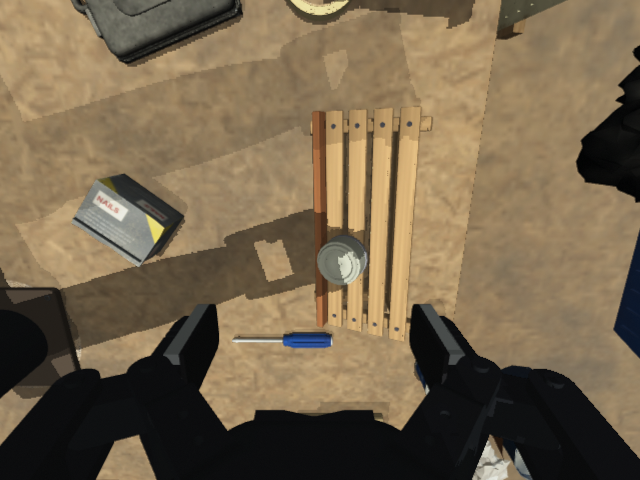

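View pics/w_stand.png

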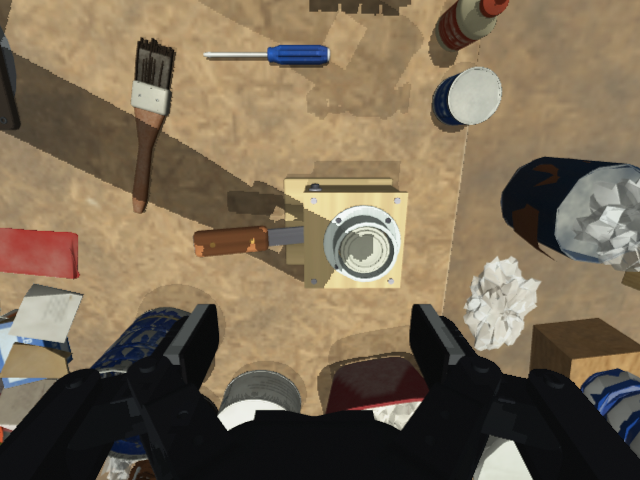

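Run:
```python
import cv2
a=cv2.imread("pics/w_stand.png");b=cv2.imread("pics/w_rack.png")
cv2.imwrite("pics/z1.png",cv2.resize(a[170:300,180:420],None,fx=3.3,fy=3.3,interpolation=cv2.INTER_CUBIC))
cv2.imwrite("pics/z2.png",cv2.resize(b[95:345,300:440].transpose(1,0,2),None,fx=3.2,fy=3.2,interpolation=cv2.INTER_CUBIC))
```

```text
(no output)
```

View pics/z1.png

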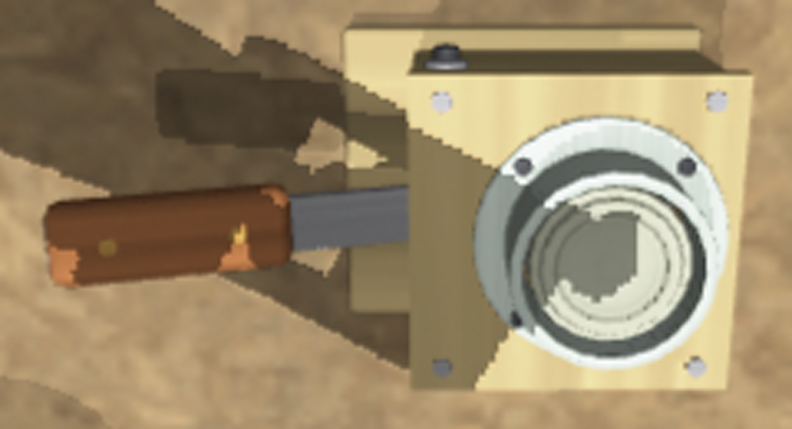

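View pics/z2.png

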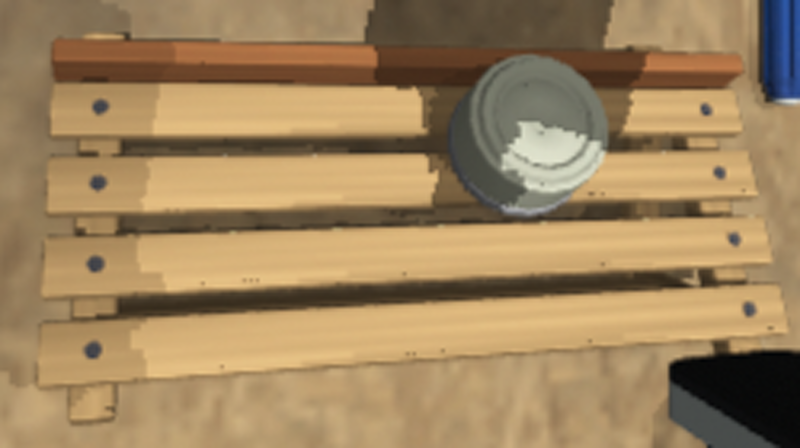

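```bash
cat >> h.py <<'E'
def slope(p,s=0):  # x,y,yaw -> R,t of slope frame
    return Ro.from_euler('zy',[p[2],-np.radians(25)]).as_matrix(),np.array([p[0],p[1],.088])
E
python3 - <<'E'
from h import *
import pickle
from scipy.optimize import least_squares
D=pickle.load(open("d.pkl","rb"));k=D["rack"][0];ks=D["stand"][0]
T=np.array([(38,385),(787,330),(52,83),(741,87),(49,136),(741,133),(42,322),(782,286)],float)
uv=np.stack([(T[:,1]+.5)/3.2-.5+300,(T[:,0]+.5)/3.2-.5+95],1)
P=lambda a,b:np.array([(57,150,0),(57,-150,0),(-60,150,12),(-60,-150,12),(a,150,0),(a,-150,0),(b,150,0),(b,-150,0)])/1e3
def f(p):
    R,t=slope(p);return (proj(k,P(p[3]*1e3,p[4]*1e3)@R.T+t)-uv).ravel()
r=least_squares(f,[.59,.25,0,-.035,.035]);print("rack",r.x.round(4),r.fun.round(1))
R,t=slope(r.x);K,Rc,tc=k
def ons(pix,h,k=k):
    K,Rc,tc=k;o=R.T@(-Rc.T@tc-t);d=R.T@Rc.T@np.linalg.solve(K,[*pix,1.]);return o+d*(h-o[2])/d[2]
# dry disc top ellipse centre in z2 ~ (538,118)
print("dry top in slope",ons(((115+.5)/3.2+300-.5,(535+.5)/3.2+95-.5),.034).round(4))
kt=cam("top");print("slope corners in top",proj(kt,P(0,0)[:4]@R.T+t).round(1).tolist())
u=lambda x,y:((x+.5)/3.3-.5+180,(y+.5)/3.3-.5+170)
C=[onz(ks,u(*c),.112) for c in((409,72),(751,73),(727,388),(412,388))]
print("deck",np.round(C,4).tolist());rim=onz(ks,u(616,271),.152);print("rim",rim)
print("handle pts",onz(ks,u(46,245),.123),onz(ks,u(290,225),.10))
m=[(C[0]+C[3])/2,(C[1]+C[2])/2];print("yaw deck",np.arctan2(*(m[1]-m[0])[[1,0]]),[np.arctan2(*(C[i]-C[j])[[1,0]])for i,j in((1,0),(2,3))],np.arctan2(*-(C[0]-C[3])[[0,1]]),np.arctan2(*-(C[1]-C[2])[[0,1]]))
E
```

```text
rack [ 0.5913  0.2166  0.0223 -0.0376  0.0326] [ 3.7 -0.7  3.2  1.7 -4.3 -0.4 -3.1  1.9  0.1  0.1 -0.3  1.1  0.8 -0.8
 -0.8 -0.9]
dry top in slope [-0.0327 -0.0335  0.034 ]
slope corners in top [[139.7, 180.3], [297.0, 174.6], [148.0, 239.4], [299.8, 234.1]]
deck [[0.5181, -0.1693, 0.112], [0.6466, -0.1695, 0.112], [0.6481, -0.2998, 0.112], [0.5183, -0.2999, 0.112]]
rim [ 0.59305965 -0.23414136  0.152     ]
handle pts [ 0.37853408 -0.23421042  0.123     ] [ 0.46922982 -0.23330673  0.1       ]
yaw deck -0.00048646852786638585 [np.float64(-0.0018576989688627843), np.float64(0.0008696630514198138)] 3.1403952371031583 3.129415372636924
```

Run:
```python
from h import *
import pickle
from scipy.optimize import least_squares
D=pickle.load(open("d.pkl","rb"));k=D["rack"][0]
xs=np.array([57,57,-60,-60,-37.3,-37.3,34.3,34.3,-5.9,25.6])/1e3;ys=np.array([1,-1]*4+[-1,-1])*.15
T=np.array([(38,385),(787,330),(52,83),(741,87),(49,136),(741,133),(42,322),(782,286),(757,196),(772,264)],float)
uv=np.stack([(T[:,1]+.5)/3.2-.5+300,(T[:,0]+.5)/3.2-.5+95],1)
P=np.stack([xs,ys,0*xs],1)
def f(p):
    R,t=slope(p);return (proj(k,P@R.T+t)-uv).ravel()
r=least_squares(f,[.59,.25,0]);print("rack",r.x.round(4),r.fun.round(1))
R,t=slope(r.x)
K,Rc,tc=k;o=R.T@(-Rc.T@tc-t);d=R.T@Rc.T@np.linalg.solve(K,[115/3.2+300,535/3.2+95,1.]);print("dry",o+d*(.034-o[2])/d[2])
print(proj(cam("top"),P[:4]@R.T+t).round(1).tolist())
np.save("rack.npy",r.x)
# ik checks
s=r.x
for sg in(1,-1):
    M=np.stack([sg*R[:,0],-sg*R[:,1],-R[:,2]],1);assert np.linalg.det(M)>0
    for h in(.12,.03,.0):
        g=t+R@np.array([-.028,.07,h]);print(sg,h,ik(g,Ro.from_matrix(M).as_rotvec()))
```

```text
rack [0.5898 0.2166 0.0238] [ 2.  -0.8  2.3  1.7 -1.8  0.2 -0.8 -2.  -1.1  0.2 -1.   1.2  0.7 -0.9
 -0.6 -0.6 -0.3  0.9  0.1  1.2]
dry [-0.03067381 -0.03356892  0.034     ]
[[139.7, 181.2], [297.0, 175.3], [150.1, 238.0], [300.0, 232.5]]
1 0.12 [ 0.40820626 -0.03800732  2.06919138 -0.25651531  0.72247013  2.11486171]
1 0.03 [ 0.37919799  0.14831559  2.04342803 -0.29834928  0.56122348  2.14827785]
1 0.0 [ 0.3703503   0.21418469  2.02685809 -0.31747043  0.51209983  2.16432569]
-1 0.12 [ 0.40820626 -0.03800732  2.06919138 -0.25651531  0.72247013 -1.02673094]
-1 0.03 [ 0.37919799  0.14831559  2.04342803 -0.29834928  0.56122348 -0.9933148 ]
-1 0.0 [ 0.3703503   0.21418469  2.02685809 -0.31747043  0.51209983 -0.97726696]
```

Run:
```python
from h import *
def pt(a,dz=0): return np.array([.533+ -.122*np.cos(a)+.009*np.sin(a),-.234,.070+.122*np.sin(a)+.009*np.cos(a)+dz])
grasp(20)
p=sense()["position"];q=pt(.305,.05)
move_ptp(q,sense()["tcp_rot"]);pause(.2)
f0=np.array(sense()["wrist_force"])
line_to(pt(.305,.006),feed=.12)
hist=[]
for a in np.arange(.305,-.36,-.033):
    line_to(pt(a),feed=.06);s=sense();fz=s["wrist_force"][2]-f0[2];hist.append((round(a,3),round(fz,1)))
    if fz>22: break
pause(.2);s=sense();print(hist,s["position"],s["wrist_force"]-f0,s["time_s"])
```

```text
[(np.float64(0.305), np.float64(1.2)), (np.float64(0.272), np.float64(2.8)), (np.float64(0.239), np.float64(2.6)), (np.float64(0.206), np.float64(2.7)), (np.float64(0.173), np.float64(3.2)), (np.float64(0.14), np.float64(2.4)), (np.float64(0.107), np.float64(1.5)), (np.float64(0.074), np.float64(1.0)), (np.float64(0.041), np.float64(-0.2)), (np.float64(0.008), np.float64(0.4)), (np.float64(-0.025), np.float64(1.4)), (np.float64(-0.058), np.float64(1.9)), (np.float64(-0.091), np.float64(2.3)), (np.float64(-0.124), np.float64(1.3)), (np.float64(-0.157), np.float64(0.8)), (np.float64(-0.19), np.float64(1.0)), (np.float64(-0.223), np.float64(1.4)), (np.float64(-0.256), np.float64(1.4)), (np.float64(-0.289), np.float64(3.9)), (np.float64(-0.322), np.float64(28.0))] [ 0.41413583 -0.23415777  0.04323053] [-11.10227992   5.33851769  27.44818896] 13.0
```

Run:
```python
from h import *
s=sense();p=np.array(s["position"]);r=s["tcp_rot"]
line_to(p+[-.005,0,.10],feed=.25);
move_ptp([.57,-.20,.36],r);gripper_open();pause(.15)
k=cam("wrist");im=snapshot("wrist");cv2.imwrite("pics/w2.png",im)
for n in("casting","lever_grip"):
    for d in find_in("wrist",n)[:2]: print(n,round(d["p"],2),w("wrist",d["point"],k).round(4))
import pickle;pickle.dump(k,open("k2.pkl","wb"))
reg=regions_of("wrist","casting")
cv2.imwrite("pics/w2c.png",np.hstack([cv2.resize(im[100:330,200:420],None,fx=2.2,fy=2.2,interpolation=cv2.INTER_CUBIC)]))
if reg: 
    m=reg[0]["region"];ys,xs=np.where(m);print(xs.min(),xs.max(),ys.min(),ys.max(),onz(k,(xs.mean(),ys.mean()),.18))
print(sense()["time_s"],sense()["wrist_force"])
```

```text
casting 0.93 [ 0.591  -0.2298  0.1794]
lever_grip 0.94 [ 0.446  -0.2338  0.0486]
306 364 214 275 [ 0.59132235 -0.2297633   0.18      ]
15.7583 [-0.13577569 -0.19723951 -0.3344765 ]
```

View pics/w2c.png

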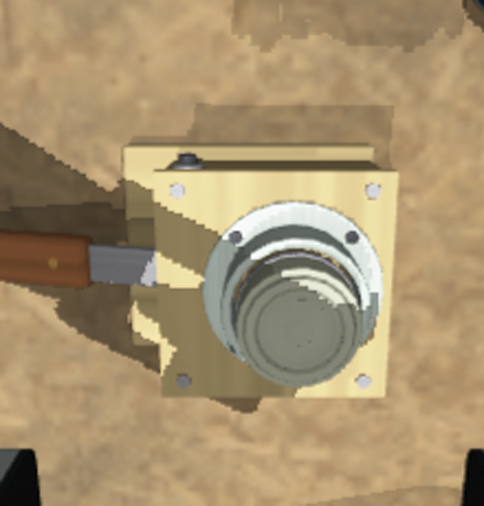

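Run:
```python
from h import *
import pickle
k=pickle.load(open("k2.pkl","rb"))
c=onz(k,(200+(300+.5)/2.2-.5,100+(328+.5)/2.2-.5),.182);print("disc",c)
x,y=np.array([c[0],c[1]])*.5+np.array([.5930,-.2341])*.5
R,t=slope(np.load("rack.npy"));rot=np.array([[-1,0,0],[0,1,0],[0,0,-1.]])
rd=Ro.from_matrix(rot).as_rotvec()
move_ptp([x,y,.26],rd);line_to([x,y,.150],feed=.12);pause(.1)
grasp(60);pause(.2);s=sense();print(s["gripper_width"],s["grip_force"],s["wrist_force"])
line_to([x,y,.165],feed=.05);line_to([x,y,.30],feed=.15);pause(.2)
s=sense();print(s["gripper_width"],s["grip_force"],s["wrist_force"],s["time_s"],s["position"])
im=snapshot("wrist");cv2.imwrite("pics/w3.png",cv2.hconcat([cv2.resize(im,(480,360)),cv2.resize(snapshot("side"),None,fx=.66,fy=.75)[:, :]])) 
print([ (round(d["p"],2),w("side",d["point"]).round(3)) for d in find_in("side","casting")[:2]])
```

```text
disc [ 0.59259625 -0.2334932   0.182     ]
0.058192293493162385 64.50726270675659 [0.42274143 0.06262112 4.54439608]
0.058584875941177166 64.9300467967987 [-0.23043332  1.28975143 -2.35312919] 20.6083 [ 0.5923925  -0.23356581  0.29849642]
[(0.78, array([ 0.582, -0.251,  0.316]))]
```

```bash
python3 -c "
import cv2;a=cv2.imread('pics/w3.png');print(a.shape);cv2.imwrite('pics/w3s.png',cv2.resize(a,(800,int(a.shape[0]*800/a.shape[1]))))"
```

```text
(360, 902, 3)
```

View pics/w3s.png

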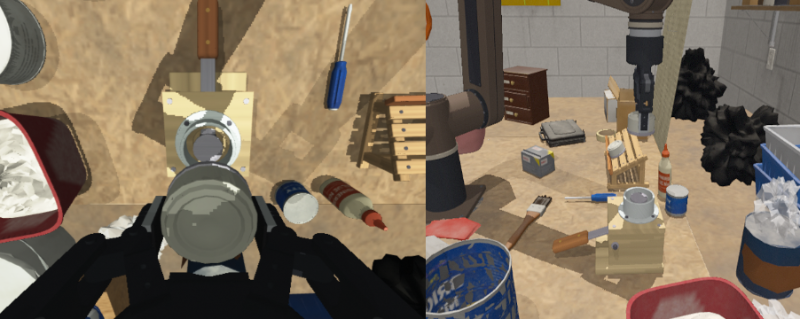

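Run:
```python
from h import *
R,t=slope(np.load("rack.npy"));M=np.stack([-R[:,0],R[:,1],-R[:,2]],1);ro=Ro.from_matrix(M).as_rotvec();n=R[:,2]
P=lambda h:t+R@np.array([-.022,.075,h+.002])   # h: underside above slats
move_ptp(P(.14),ro);line_to(P(.03),feed=.15);pause(.3)
f0=np.array(sense()["wrist_force"]);line_to(P(.008),feed=.06)
for h in np.arange(.007,-.008,-.001):
    line_to(P(h),feed=.03);pause(.08);s=sense();f=(s["wrist_force"]-f0)
    print(round(h,3),(R.T@f).round(1),s["moment"].round(2))
    if f@n>8: break
pause(.4);s=sense();print(R.T@(s["wrist_force"]-f0),s["grip_force"],s["time_s"])
im=snapshot("side");K=proj(cam("side"),P(0))[0].astype(int);print(K)
a=im[K[1]-75:K[1]+75,K[0]-100:K[0]+100];cv2.imwrite("pics/s4.png",cv2.resize(a,None,fx=3.5,fy=3.5,interpolation=cv2.INTER_CUBIC))
```

```text
0.007 [ 0.5 -0.4  0.2] [0.01 0.36 0.01]
0.006 [ 1.8 -0.2  0.7] [-0.06  0.36 -0.  ]
0.005 [-0.1 -0.5 -0. ] [-0.02  0.4   0.02]
0.004 [ 0.8 -0.2  0.4] [-0.03  0.33 -0.03]
0.003 [-1.2 -1.9  8. ] [-0.05  0.74  0.01]
0.002 [-4.2 -2.8 16.8] [-0.19  1.11  0.  ]
[-2.56757302 -3.15184132 15.84399008] 66.45770072937012 26.8167
[327 210]
```

View pics/s4.png

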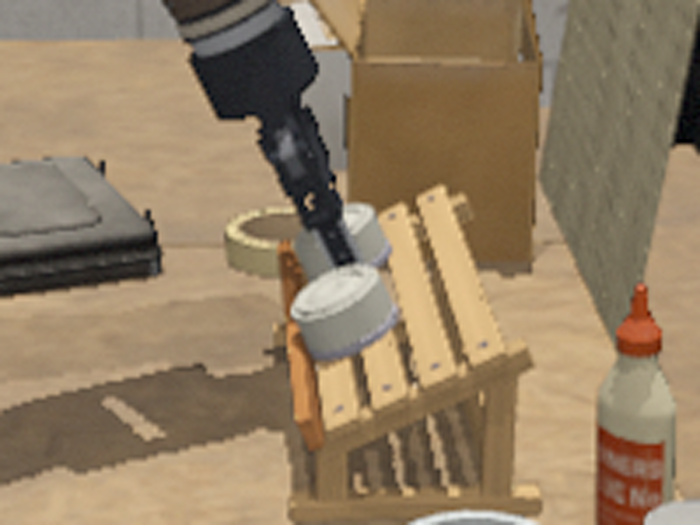

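Run:
```python
from h import *
R,t=slope(np.load("rack.npy"));n=R[:,2]
p=np.array(sense()["position"]);line_to(p+.0007*n,feed=.02);pause(.3)
gripper_open();pause(.2);line_to(np.array(sense()["position"])+.12*n,feed=.15);pause(.3)
k=cam("wrist");im=snapshot("wrist");cv2.imwrite("pics/w5.png",im)
for d in find_in("wrist","casting")[:3]: print(round(d["p"],2),(R.T@(w("wrist",d["point"],k)-t)).round(4))
print(sense()["time_s"])
```

```text
0.63 [-0.0312  0.0746  0.0357]
29.3667
```

View pics/w5.png

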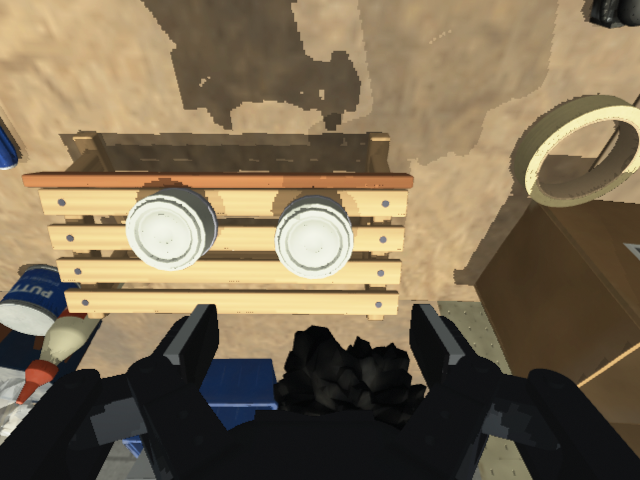

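The casting lies flat with its plaster side out at (314, 238). The earlier disc at (170, 230) is undisturbed, and the gripper is clear of both.

```bash
python3 -c "
from plant import *
print(close_job())"
```

```text
the job is handed in; nothing more can be done
None
```

I pressed the lever to its stop, laid the casting on the slats beside the earlier disc without visibly shifting it, released it and handed the job in at about 29 s; no verdict came back.

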